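Scan the vial board, then slide it out to its line and hold it

ROBOT

A 7-joint arm with a two-finger parallel gripper is mounted at the origin on the work surface. World frame = base frame: x ahead of the robot, y to its left, z up, the work surface at z = 0. Lengths are in m, angles in degrees, forces in N, time in s.
With the tool pointing down it reaches from about 0.425 to 0.875 m from the base axis. Payload 4.7 kg.
Tool frame: the origin (TCP) lies at the centre of the arm's flange, where the gripper is bolted on; the fingertips stand 182 mm ahead of it and the grasp point (between the pads) lies 164 mm ahead of it; z points along the fingers, x is the direction in which the jaws open and shut, and the axes are right-handed (so a half turn about z gives the same grasp; the last joint's range is limited). The gripper opens to 87 mm and grips with 3 to 60 N. Pads are 19 mm wide; open, the fingers measure 117 mm over their backs; the gripper's body (75 mm by 190 mm) begins 51 mm behind the grasp point.
Start: joints at [70.422, 18.392, -4.016, 83.108, 1.295, 78.541, -3.26], TCP at [0.226, -0.609, 0.405] pointing down, gripper open.
Joint ranges: [-163.93, 163.93], [-17.29, 119.83], [-79.2, 71.16], [3.27, 140.29], [-89.18, 269.18], [5.43, 117.66], [-154.24, 154.24]. Speed limits (degrees/s): [147.25, 147.25, 180, 180, 180, 180, 180].

INTERFACE

Orientations are given as [roll, pitch, yaw] about the fixed x, y, z axes, in that order (R = Rz(yaw) Ry(pitch) Rx(roll)).
In Python, from cell import env gives the robot as it stands. The module is installed in compiled form; this text tells all that it offers.
- The arm moves only by the tool carry_out, never from a script. Its argument "increments" is a list of rows, each a list of 5 numbers: the shift along the world's x, y, z in m, then the turn about the world's z in degrees, then the gripper's target within -1 to 1 (shut at 1, half-way at 0, fully open at -1). In form: [[dx, dy, dz, spin, jaw], ...]. A call has 1 to 20 rows; each row is the pose to reach, as a shift and turn from the pose commanded when the call began; what a row does not reach only later rows make up. A row lasts 1/10 s, in which the tool goes at most 50 mm and 8.59 degrees, less where a joint would pass 70% of its speed; a pose out of reach is approached as far as the arm can. A call with a gripper value outside its range is refused whole. The fingers move at their own pace and stop on an object; "grip_force" is the grip in N (left out, the last holds). Time passes only in rows, so rows that repeat a pose let the fingers close. It gives the time, the measured TCP pose, the force and the opening at its end, in the units of the state.
- env.get_obs(): the state, without advancing time (a new reading comes with each control period).
- env.read_camera(name): name is "scene" or "side" or "wrist"; returns (picture, depth): 384x512x3 uint8, red, green, blue; 384x512 float32, m along the optical axis (not along the pixel's ray), 0 where there is no reading.
- env.get_calibration(name): a dict with "K" (3x3 intrinsics, pixels), "camera_from_world" (4x4, takes a point from world to camera coordinates); the wrist camera has in their place "T_tool_cam" (4x4, takes a point from camera to tool coordinates, whose origin is the TCP and whose axes are the tool frame's). Camera axes: x right, y down, z forward; pixel columns grow to the right and rows downward; lengths in m; the calibration is good to about 2 mm. A picture is of the moment at which its call begins: read the wrist's pose just before it. get_calibration takes no time and is no camera call.
- env.sign_off(): hands the job in, once; it reports no verdict.
The state is a dict: "time_s": time; "qpos": joint angles; "joint_velocities": joint speeds; "effort": joint torques, N m; "tool_pos": TCP position; "tool_rot": TCP orientation; "force": force on the tool from outside, world axes, zero at the start; "wrist_torque": the same for the moment, N m; "grip_width": finger opening in m.
Only numpy, scipy, OpenCV 4.12 (cv2) and the standard library are available. Lean on these libraries where they do the work, as an engineer would, in place of code of your own. Each camera call takes 0.05 s, during which the arm holds its last target.

TASK

Take the label scanner out of its charging cradle, hold it steady for a good second pointing straight down at the barcode label on the orange vial board, about a hand's breadth above it, and stand it back in the cradle. Then take the board by its handle and slide it straight out over the front edge of the white shelf, without lifting it off the shelf, until the black line across the board lies along that edge, so that the loaded rows hang free and the vials can be pushed up from below. Out there the board tips by itself, so finish while still holding it level by the handle, and leave the other things on the bench and shelf where they are.

Things in the scene. Friction and masses are not known exactly. Their poses are not given: they have to be found in the camera images.
- shelf: White open-fronted bench shelf fixed on the bench: top 280 (x) by 380 (y) mm, its top face 110 mm above the bench. Origin on the bench under its middle; its -x axis points out of the front, roughly towards the robot. It stands at a slightly different place and angle each time.
- shelf_edge (a point): Middle of the shelf's front top edge (bright metal strip), 140 mm from the shelf's middle, 110 mm above the bench; axes as the shelf: x into the shelf, y along the edge, z up. The edge is straight and 380 mm long.
- board: Loose orange plastic board lying flat on the shelf, 300 (x) by 170 (y) by 12 mm, 0.6 to 0.95 kg, unguided. Origin: centre of its underside; +x from handle end to back, z up. 15 amber vials sit tight in it at x = -74 to 4 mm, 50 mm above its top. Centre of mass at x = -21 mm: it tips once that is past the edge. At first its handle end hangs 30 to 60 mm over the edge, up to 6 degrees askew.
- board_handle (a point): Centre of the grip bar of the board's bridge handle: flat-sided aluminium bar 90 mm long (y), 12 mm thick (x), 14 mm tall, at x = -135, y = 0 of the board, its centre 30 mm above the board's top face (42 mm above its underside), on a 12 mm post at either end. Behind it 55 mm of free board before the first vials. Axes as the board.
- board_label (a point): Centre of the white barcode label (30 by 56 mm) flat on the board's top face, at x = -101, y = 52 mm of the board. Axes as the board, z up out of the label.
- line_left (a point): Left end of the black line across the board, at the board's underside: x = 18, y = 85 mm of the board. The line is 4 mm wide and runs straight across the board, down both sides.
- line_right (a point): Right end of the black line, at the board's underside: x = 18, y = -85 mm of the board.
- cradle: Charging cradle fixed on the bench, left or right of the middle: grey foot 110 by 96 by 12 mm carrying a black collar 74 (x) by 68 (y) mm, 38 mm high over the bench, with an open pocket 44 (x) by 38 (y) mm, 26 mm deep. Origin on the bench under the pocket's middle; the pocket's floor is at 12 mm, z up.
- scanner: Loose cordless stick scanner, an upright block 34 (x) by 28 (y) by 110 mm, 0.16 kg, black below and white above with a blue trigger, standing nose down in the cradle's pocket and lined up with it. Origin at the middle of its nose face, z towards its tail; the red scanning window is in the nose face and looks along -z.
- scanner_grip (a point): Place to grip the scanner, on its middle line, 75 mm above its nose face and 35 mm below its tail (its centre lies 55 mm above the nose); axes as the scanner. It is 28 mm across there (scanner y).
- scanner_nose (a point): Middle of the scanner's nose face (the scanning window); axes as the scanner.
- wash_bottle: Bystander: white wash bottle with red cap, 66 mm across, 184 mm tall, on the other side from the cradle; origin under its base.
- beaker: Bystander: glass beaker, 90 mm across, 115 mm tall; origin under its base.
- tube_rack: Bystander: orange tube rack, 80 by 160 by 51 mm; origin under its middle.
- tape: Bystander: roll of yellow tape, 96 mm across, 24 mm tall; origin under its middle.
- vial0: Bystander: loose amber vial on the bench, 23 mm across, 58 mm tall; origin under its base.
- vial1: Bystander: a second one like it.
- vial2: Bystander: amber vial, 23 mm across, 58 mm tall, standing on the shelf top beside the board on its +y side; origin under its base.
- vial3: Bystander: amber vial like it, standing on the shelf top beside the board on its -y side.
- caps_tray: Bystander: white plastic tray with blue caps in it, 110 by 150 by 45 mm; origin under its middle.

How it is judged:
By the outcome, as a careful person would: the job done as asked, in the order asked, and still so for the second after the job is handed in, while the arm keeps its last pose, push and grip.
It also fails if it takes over 64 s, if anything falls off the work surface, if the arm or the gripper's body presses on something with over 40 N, if the wrist force passes 120 N, or if a joint passes its speed limit or range.

## Working session

There is one attempt and no reset: what is moved stays moved. The work goes in short steps, Python scripts to look and compute and a tool call to move; the robot and the scene stay as the last step left them, time stands still between calls to the robot, and variables do not carry over. Pictures are saved under pics/ and viewed, and the job is handed in when it is done.

Besides the shell and the picture viewer there is one more tool, called after "Call:" as a command line: name --pt "numbers of a row" for each row, then --argument value for the rest. carry_out: Moves the arm, as the interface text tells. Its arguments: {"type":"object","properties":{"increments":{"type":"array"},"grip_force":{"type":"number"}},"required":["increments"]}

```bash
mkdir -p pics; ls
cat > h.py <<'E'
import numpy as np, cv2
from cell import env
from scipy.spatial.transform import Rotation as R
def save(n,p): cv2.imwrite('pics/'+n+'.png',p[:,:,::-1])
def cam(name,obs=None):
    c=env.get_calibration(name);K=np.array(c['K'])
    if 'camera_from_world' in c: Tcw=np.array(c['camera_from_world']); return K,np.linalg.inv(Tcw)
    T=np.eye(4);T[:3,:3]=R.from_euler('xyz',obs['tool_rot'],degrees=True).as_matrix();T[:3,3]=obs['tool_pos']
    return K,T@np.array(c['T_tool_cam'])
def ray(K,Twc,u,v):
    d=np.linalg.inv(K)@np.array([u,v,1.]); return Twc[:3,3],Twc[:3,:3]@d
def onz(K,Twc,u,v,z):
    o,d=ray(K,Twc,u,v); return o+d*(z-o[2])/d[2]
def cloud(K,Twc,dep):
    v,u=np.mgrid[:dep.shape[0],:dep.shape[1]]
    P=np.stack([u,v,np.ones_like(u)],-1)@np.linalg.inv(K).T*dep[...,None]
    W=P@Twc[:3,:3].T+Twc[:3,3]; W[dep==0]=np.nan; return W
E
python3 - <<'E'
from h import *
o=env.get_obs(); print(o)
for n in ['scene','side','wrist']:
    o=env.get_obs();p,d=env.read_camera(n); save(n+'0',p); np.savez(n+'0',p=p,d=d)
    K,T=cam(n,o); print(n,K.tolist(),T.round(3).tolist())
E
```

```text
pics
{'time_s': 0.0, 'qpos': array([70.42203909, 18.44006099, -4.01687056, 83.17490941,  1.29506921,
       78.54092184, -3.25984317]), 'joint_velocities': array([-0.14093124, -0.0299946 , -0.00481635,  0.01250231, -0.02182722,
        0.06922484,  0.09363656]), 'effort': array([-4.85949731e-04, -4.91293502e+01, -4.04026229e-01, -3.12523592e+01,
       -6.37664529e-02,  4.39361797e-02,  1.47004666e-04]), 'tool_pos': array([ 0.22633134, -0.60910451,  0.40364995]), 'tool_rot': array([ 1.79994599e+02,  1.10638514e-01, -6.96108531e+01]), 'force': array([0.50593976, 1.27200302, 0.099954  ]), 'wrist_torque': array([-0.01253091, -0.01133967,  0.03935236]), 'grip_width': 0.08714868112974357}
scene [[369.2496472763945, 0.0, 258.6854943742261], [0.0, 369.2496472763945, 194.20863279766877], [0.0, 0.0, 1.0]] [[0.336, 0.657, -0.675, 1.557], [0.942, -0.233, 0.242, -0.333], [0.002, -0.717, -0.697, 1.089], [0.0, 0.0, 0.0, 1.0]]
side [[375.43948333974834, 0.0, 253.32598568971997], [0.0, 375.43948333974834, 190.07731826319574], [0.0, 0.0, 1.0]] [[-0.993, -0.068, 0.099, 0.501], [-0.119, 0.631, -0.767, 0.892], [-0.011, -0.773, -0.634, 0.833], [0.0, 0.0, 0.0, 1.0]]
wrist [[304.74659683742686, 0.0, 259.17480130230115], [0.0, 304.74659683742686, 191.3584496577933], [0.0, 0.0, 1.0]] [[0.348, -0.896, -0.275, 0.302], [-0.938, -0.333, -0.101, -0.58], [-0.001, 0.292, -0.956, 0.384], [0.0, 0.0, 0.0, 1.0]]
```

View pics/scene0.png

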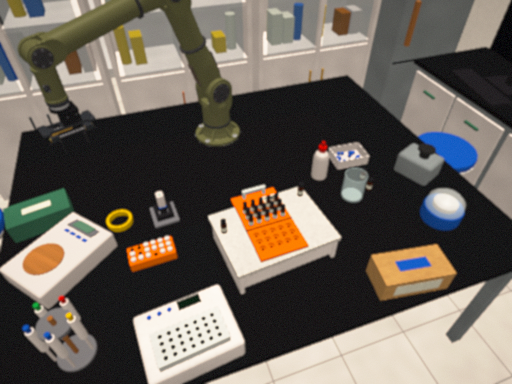

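View pics/side0.png

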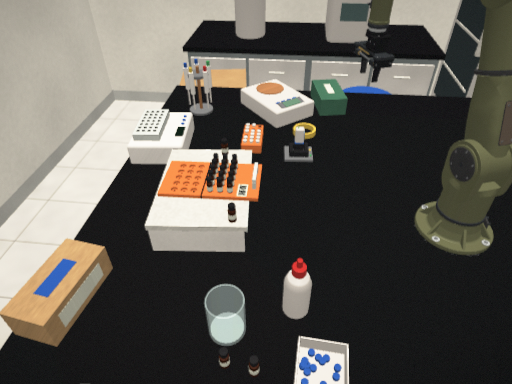

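View pics/wrist0.png

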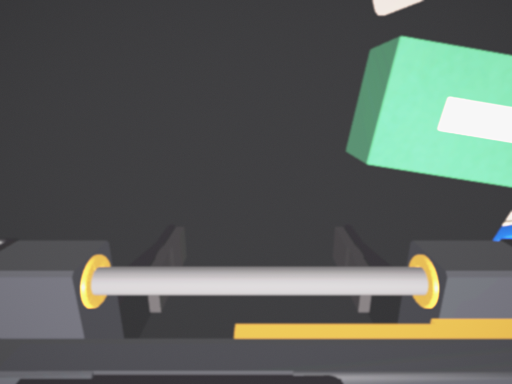

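The scene view shows the cradle and scanner near (163,208), the board near (268,222) and its handle near (255,189). The side view shows the cradle near (298,150), the handle near (255,176) and the label near (243,189). Next I'll zoom in and measure.

Run:
```python
from h import *
a=np.load('scene0.npz');b=np.load('side0.npz')
s=a['p'][170:300,130:350]; s=cv2.resize(s,None,fx=3.6,fy=3.6,interpolation=cv2.INTER_CUBIC); save('scz',s)
s=b['p'][110:260,140:330]; s=cv2.resize(s,None,fx=4,fy=4,interpolation=cv2.INTER_CUBIC); save('sdz',s)
for n,z in (('scene',a),('side',b)):
    K,T=cam(n); W=cloud(K,T,z['d']); p=z['p'].astype(int)
    orange=(p[...,0]>170)&(p[...,1]<130)&(p[...,2]<70)
    for nm,m in (('board',orange&(W[...,2]>.10)&(W[...,2]<.14)&(W[...,0]>.4)),
                 ('shelf',(abs(W[...,2]-.11)<.006)&(p.min(-1)>150)),):
        q=W[m]; r=cv2.minAreaRect((q[:,:2]*1000).astype(np.float32)); print(n,nm,len(q),np.median(q[:,2]).round(4),r)
    # cradle region
    m=(W[...,0]>.3)&(W[...,0]<.7)&(W[...,1]<-.1)&(W[...,1]>-.45)&(W[...,2]>.02)
    q=W[m&(W[...,2]>.1)&(W[...,2]<.14)&(W[...,1]<-.15)]; print(n,'scannertop',len(q),q.mean(0) if len(q) else None, q.max(0) if len(q) else None,q.min(0) if len(q) else None)
```

```text
scene board 2002 0.1184 ((750.4346313476562, -13.331497192382812), (305.1972351074219, 170.91607666015625), 2.3351829051971436)
scene shelf 6249 0.1091 ((163.70892333984375, 564.19091796875), (1908.1873779296875, 3163.347412109375), 0.47004273533821106)
scene scannertop 205 [ 0.61446226 -0.23459631  0.1088921 ] [ 0.69957788 -0.15070609  0.12385707] [ 0.47248151 -0.36545134  0.10018332]
side board 620 0.1192 ((745.8515625, -10.825111389160156), (297.5273742675781, 174.59849548339844), 1.482007622718811)
side shelf 5078 0.1098 ((815.4903564453125, -901.960693359375), (2721.831787109375, 2853.926513671875), 89.80525207519531)
side scannertop 203 [ 0.60382213 -0.23330269  0.11143857] [ 0.69860859 -0.15003367  0.12435381] [ 0.46602181 -0.36300356  0.10049595]
```

View pics/scz.png

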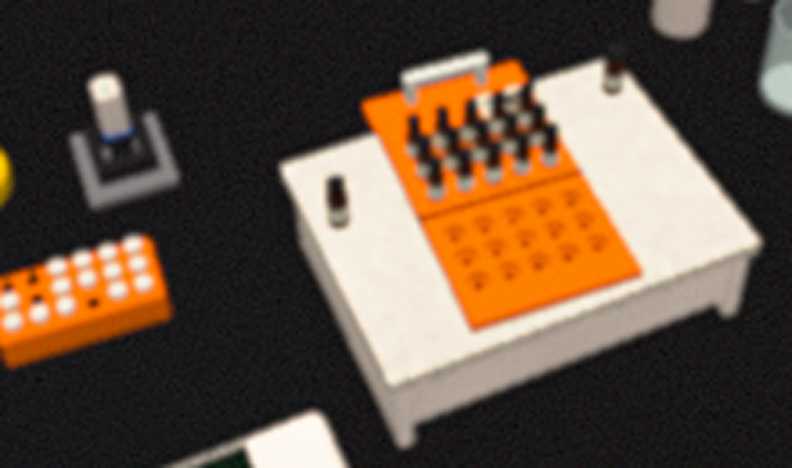

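View pics/sdz.png

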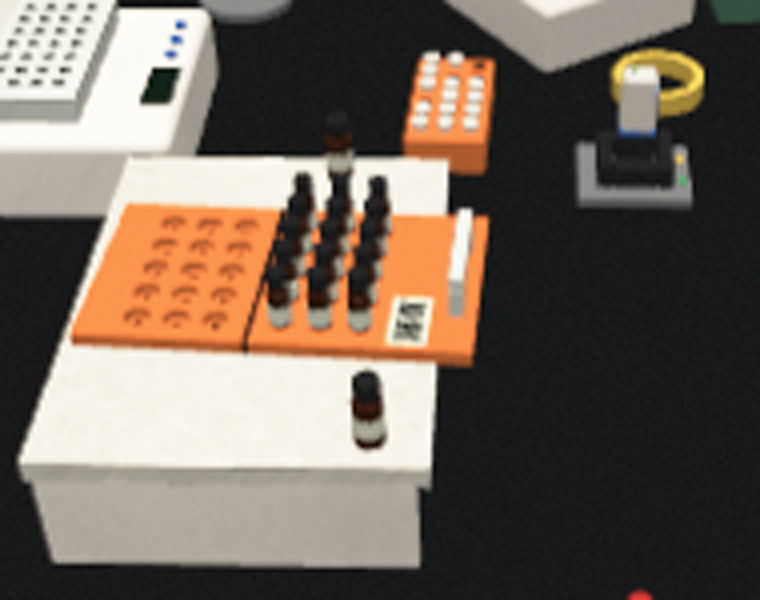

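Run:
```python
from h import *
for n in ('scene','side'):
    z=np.load(n+'0.npz');K,T=cam(n); W=cloud(K,T,z['d']); p=z['p'].astype(int)
    # scanner: depth points z .06-.13 within cradle window
    win=(slice(185,230),slice(145,185)) if n=='scene' else (slice(122,165),slice(280,318))
    w=W[win].reshape(-1,3); q=w[(w[:,2]>.045)&(w[:,2]<.13)]
    print(n,'scan',len(q),q.mean(0).round(4),q.min(0).round(4),q.max(0).round(4))
    t=w[(w[:,2]>.115)]; print(' top z', len(t), t.mean(0) if len(t) else 0)
    pw=p[win].reshape(-1,3)
    g=w[(abs(w[:,2]-.012)<.005)&(pw.min(1)>75)]
    print(' foot',len(g),cv2.minAreaRect((g[:,:2]*1000).astype(np.float32)))
    # shelf points
    m=(abs(W[...,2]-.11)<.008)&(p.min(-1)>120)&(W[...,0]>.5)&(W[...,0]<.95)&(W[...,1]>-.24)&(W[...,1]<.24)
    q=W[m]; print(' shelf',len(q),cv2.minAreaRect((q[:,:2]*1000).astype(np.float32)))
    # front edge: per y-bin min x
    for lo in np.arange(-.2,.2,.04):
        s=q[(q[:,1]>lo)&(q[:,1]<lo+.04)]
        if len(s)>5: print('  ',lo.round(2),np.sort(s[:,0])[:4].round(4))
```

```text
scene scan 142 [ 0.4989 -0.3516  0.092 ] [ 0.4725 -0.366   0.0469] [ 0.5098 -0.3378  0.1239]
 top z 39 [ 0.49121627 -0.35157073  0.11829931]
 foot 166 ((492.2530822753906, -351.5407409667969), (110.97457885742188, 95.37774658203125), 4.791362285614014)
 shelf 3780 ((773.0379638671875, -0.772369384765625), (287.0386657714844, 381.9267883300781), 5.250374794006348)
   -0.2 [0.6461 0.6469 0.6473 0.6474]
   -0.16 [0.6421 0.6425 0.6432 0.644 ]
   -0.12 [0.6397 0.6421 0.6428 0.6439]
   -0.08 [0.9011 0.9014 0.9019 0.9022]
   -0.04 [0.8993 0.9003 0.9004 0.9012]
   0.0 [0.6278 0.6287 0.6413 0.6513]
   0.04 [0.6259 0.6277 0.6294 0.6367]
   0.08 [0.6187 0.6194 0.6205 0.6248]
   0.12 [0.617  0.6171 0.6189 0.6198]
   0.16 [0.6176 0.6442 0.6522 0.6524]
side scan 191 [ 0.4819 -0.3391  0.0895] [ 0.464  -0.363   0.0469] [ 0.4996 -0.3292  0.1244]
 top z 42 [ 0.4826253  -0.34488165  0.11980767]
 foot 219 ((483.5966491699219, -447.2364807128906), (136.82247924804688, 298.54107666015625), 7.567000389099121)
 shelf 3803 ((768.8706665039062, -0.838104248046875), (282.4926452636719, 387.17059326171875), 5.3045830726623535)
   -0.2 [0.6434 0.6442 0.6449 0.6451]
   -0.16 [0.6387 0.6387 0.6395 0.6403]
   -0.12 [0.6441 0.6545 0.6678 0.6713]
   -0.08 [0.9049 0.9056 0.906  0.9069]
   -0.04 [0.904  0.9042 0.9043 0.9059]
   0.0 [0.9022 0.9026 0.9031 0.9035]
   0.04 [0.622  0.6228 0.6228 0.6229]
   0.08 [0.6166 0.6169 0.6169 0.6174]
   0.12 [0.614  0.6142 0.6147 0.6154]
   0.16 [0.6115 0.6117 0.6119 0.6126]
```

Call:
carry_out --pt "0.01 0.01 0 -1 -1" --pt "0.03 0.03 0 -2 -1" --pt "0.06 0.06 0 -4 -1" --pt "0.09 0.09 0 -6 -1" --pt "0.12 0.12 0 -8 -1" --pt "0.15 0.15 0 -10 -1" --pt "0.18 0.18 0 -12 -1" --pt "0.21 0.21 0 -13 -1" --pt "0.235 0.235 0 -14 -1" --pt "0.252 0.252 0 -15 -1" --pt "0.261 0.26 0 -15.6 -1" --pt "0.261 0.26 0 -15.6 -1" --pt "0.261 0.26 0 -15.6 -1"

```text
time_s: 1.45
tool_pos: [0.4869, -0.3498, 0.4045]
tool_rot: [179.9, -0.0, -85.2]
force: [-0.2, 0.5, -0.1]
grip_width: 0.0869
```

Run:
```python
from h import *
o=env.get_obs();p,d=env.read_camera('wrist');o2=env.get_obs()
print(o['time_s'],o['tool_pos'],o['tool_rot'],o['joint_velocities'].round(2),o['force'])
save('wrist1',p); np.savez('wrist1',p=p,d=d,pos=o['tool_pos'],rot=o['tool_rot'])
K,T=cam('wrist',o);W=cloud(K,T,d)
m=(W[...,2]>.10)&(W[...,2]<.135)
q=W[m];print(len(q),q[:,2].min(),q[:,2].max(),np.median(q[:,2]))
if len(q): print(cv2.minAreaRect((q[:,:2]*1000).astype(np.float32)), q.mean(0))
```

```text
1.45 [ 0.48694638 -0.34977822  0.40448662] [ 1.79943226e+02 -1.51729807e-02 -8.52125468e+01] [ 1.11 -0.14  1.1   0.05  0.24  0.01  0.1 ] [-0.17587662  0.46134581 -0.07452033]
1108 0.1008140666407013 0.12485855250132782 0.12120339882028694
((486.4259033203125, -349.9685974121094), (32.65013885498047, 27.72781753540039), 4.064787864685059) [ 0.48869647 -0.34953088  0.11976519]
```

View pics/wrist1.png

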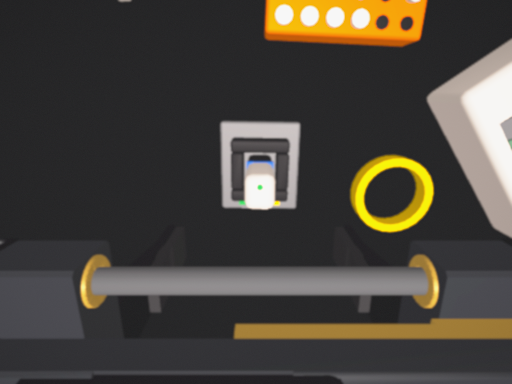

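The wrist view shows the scanner tail at (260,188), midway between the fingers, and the cradle foot at (220..300, 121..208). I'll check the yaw from the foot.

Run:
```python
from h import *
z=np.load('wrist1.npz');p=z['p'].astype(int);d=z['d']
K,T=cam('wrist',dict(tool_pos=z['pos'],tool_rot=z['rot']));W=cloud(K,T,d)
g=((abs(W[...,2]-.012)<.005)&(p.min(-1)>90)&(p.max(-1)-p.min(-1)<30)); g[:, :200]=0; g[:,320:]=0
q=W[g];print(len(q),cv2.minAreaRect((q[:,:2]*1000).astype(np.float32)))
ys,xs=np.nonzero(g)
P=np.array([onz(K,T,u,v,.012) for u,v in zip(xs,ys)]); print(cv2.minAreaRect((P[:,:2]*1000).astype(np.float32)))
# top face
t=(W[...,2]>.118)&(W[...,2]<.126); ys,xs=np.nonzero(t); P=np.array([onz(K,T,u,v,.122) for u,v in zip(xs,ys)]); print(len(P),cv2.minAreaRect((P[:,:2]*1000).astype(np.float32)))
```

```text
2838 ((485.5007019042969, -349.9581298828125), (110.128173828125, 96.17315673828125), 3.95517897605896)
((486.080078125, -349.9367370605469), (109.43534088134766, 95.33980560302734), 3.9730212688446045)
898 ((487.2184753417969, -349.57379150390625), (32.24787521362305, 25.93058967590332), 5.575888156890869)
```

Call:
carry_out --pt "-0.001 0 -0.01 -0.6 -1" --pt "-0.001 0 -0.035 -0.6 -1" --pt "-0.001 0 -0.065 -0.6 -1" --pt "-0.001 0 -0.095 -0.6 -1" --pt "-0.001 0 -0.12 -0.6 -1" --pt "-0.001 0 -0.138 -0.6 -1" --pt "-0.001 0 -0.148 -0.6 -1" --pt "-0.001 0 -0.154 -0.6 -1" --pt "-0.001 0 -0.154 -0.6 -1" --pt "-0.001 0 -0.154 -0.6 -0.5" --pt "-0.001 0 -0.154 -0.6 0" --pt "-0.001 0 -0.154 -0.6 0.3" --pt "-0.001 0 -0.154 -0.6 0.6" --pt "-0.001 0 -0.154 -0.6 1" --pt "-0.001 0 -0.154 -0.6 1" --pt "-0.001 0 -0.154 -0.6 1" --pt "-0.001 0 -0.154 -0.6 1" --pt "-0.001 0 -0.154 -0.6 1" --grip_force 25

```text
time_s: 3.3
tool_pos: [0.4864, -0.3493, 0.2507]
tool_rot: [180.0, -0.0, -85.8]
force: [-0.2, 0.1, 1.2]
grip_width: 0.0282
```

Run:
```python
from h import *
o=env.get_obs();p,d=env.read_camera('wrist')
print(o)
save('wrist2',p)
```

```text
{'time_s': 3.3, 'qpos': array([ 45.32849617,  19.84209176, -14.50747553, 100.20537102,
         5.60288297,  60.65901523, -56.92072513]), 'joint_velocities': array([ 0.0149887 , -0.06231162,  0.05198566,  0.03483463,  0.06502156,
        0.03573276, -0.03823557]), 'effort': array([-4.08571085e-02, -4.62516725e+01, -2.41229296e+00, -2.77897364e+01,
       -6.77145040e-02,  1.72582077e-02,  1.16615902e-04]), 'tool_pos': array([ 0.48636339, -0.34932749,  0.25068685]), 'tool_rot': array([ 1.79994325e+02, -1.53377414e-03, -8.58172848e+01]), 'force': array([-0.18124381,  0.05217956,  1.15864055]), 'wrist_torque': array([-0.01708654, -0.00066206,  0.07231586]), 'grip_width': 0.028211144558645127}
```

View pics/wrist2.png

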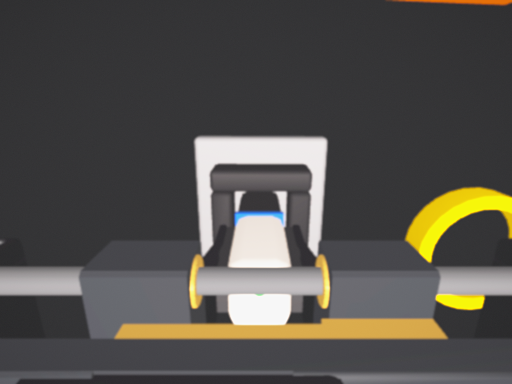

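The fingers are closed on the scanner at a width of 28.2 mm. Next I lift it and carry it over to the label.

Call:
carry_out --pt "0 0 0.01 0 1" --pt "0 0 0.03 0 1" --pt "0 0 0.06 0 1" --pt "0 0 0.095 0 1" --pt "0 0 0.13 0 1" --pt "0 0 0.16 0 1" --pt "0 0 0.185 0 1" --pt "0.005 0.01 0.197 0 1" --pt "0.015 0.035 0.2 0 1" --pt "0.03 0.07 0.2 0 1" --pt "0.045 0.11 0.2 0 1" --pt "0.06 0.15 0.2 0 1" --pt "0.08 0.19 0.2 0 1" --pt "0.095 0.23 0.2 0 1" --pt "0.11 0.27 0.2 0 1" --pt "0.125 0.305 0.2 0 1" --pt "0.14 0.335 0.2 0 1" --pt "0.15 0.36 0.2 0 1" --pt "0.157 0.378 0.2 0 1" --pt "0.159 0.386 0.2 0 1"

```text
time_s: 5.35
tool_pos: [0.6453, 0.0404, 0.4498]
tool_rot: [179.9, 0.1, -85.6]
force: [-0.3, 0.9, -1.1]
grip_width: 0.0278
```

Call:
carry_out --pt "0 0 0 0 1" --pt "0 0 0 0 1"

```text
time_s: 5.55
tool_pos: [0.6452, 0.0358, 0.4505]
tool_rot: [179.9, -0.1, -85.9]
force: [-0.2, 0.3, -1.6]
grip_width: 0.028
```

Run:
```python
from h import *
for n in ('wrist','side','scene'):
    o=env.get_obs();p,d=env.read_camera(n)
    if n=='wrist': print(o)
    save(n+'3',p); np.savez(n+'3',p=p,d=d,pos=o['tool_pos'],rot=o['tool_rot'])
```

```text
{'time_s': 5.55, 'qpos': array([ 16.5635668 ,  19.32261787, -28.94476033,  78.87032711,
         9.31936458,  84.21500605, -97.82429248]), 'joint_velocities': array([ 0.94559232, -0.32583068,  0.81100793, -0.06754548,  0.07837085,
       -0.10565849, -0.0367782 ]), 'effort': array([-1.24078698e+00, -4.80159903e+01, -5.75207546e+00, -3.21675825e+01,
       -1.75715620e-01, -1.02251437e-01, -5.70613993e-03]), 'tool_pos': array([0.64516373, 0.03576726, 0.45045246]), 'tool_rot': array([ 1.79941564e+02, -6.40227098e-02, -8.58696095e+01]), 'force': array([-0.15004194,  0.25423771, -1.58028181]), 'wrist_torque': array([-0.06153726,  0.06318674,  0.01364898]), 'grip_width': 0.028043162623783972}
```

View pics/wrist3.png

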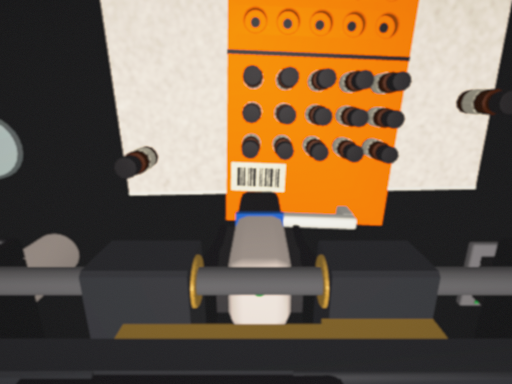

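View pics/side3.png

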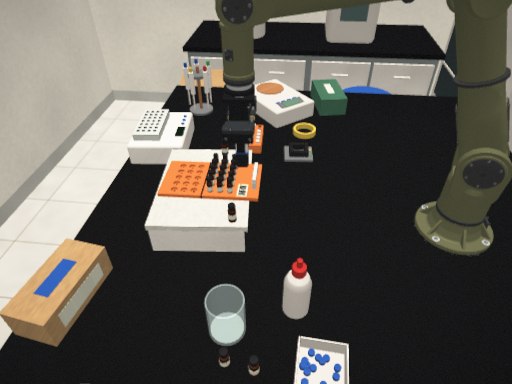

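The wrist view shows the label at (258,177), the shelf front edge from (130,195) to (477,188), the black line from (228,51) to (409,58) and the bar near (320,220). I'll measure each of these on its own plane.

Run:
```python
from h import *
z=np.load('wrist3.npz');p=z['p'].astype(int);d=z['d']
K,T=cam('wrist',dict(tool_pos=z['pos'],tool_rot=z['rot']));W=cloud(K,T,d)
def to(mask,zz):
    ys,xs=np.nonzero(mask); return np.array([onz(K,T,u,v,zz) for u,v in zip(xs,ys)])
# label
lab=(p.min(-1)>110); sub=np.zeros_like(lab); sub[155:198,226:292]=1
orange=(p[...,0]>150)&(p[...,1]<150)&(p[...,2]<80)
m=sub&(~orange.astype(bool))&sub
m=(p.min(-1)>130)&(sub>0)
c=max(cv2.findContours(cv2.morphologyEx(m.astype(np.uint8),cv2.MORPH_CLOSE,np.ones((9,9))),0,1)[0],key=cv2.contourArea)
P=np.array([onz(K,T,u,v,.122) for u,v in c[:,0]]); print('label',cv2.minAreaRect((P[:,:2]*1000).astype(np.float32)), 'depth z',np.nanmedian(W[170:185,235:285,2]))
# board left & right sides by orange extents per row
L=[];Rr=[]
for v in range(5,190):
    xs=np.nonzero(orange[v,200:430])[0]
    if len(xs)>100: L.append(onz(K,T,xs[0]+200-.5,v,.122)); Rr.append(onz(K,T,xs[-1]+200.5,v,.122))
for nm,A in(('L',L),('R',Rr)):
    A=np.array(A); vx,vy,x0,y0=cv2.fitLine(A[:,:2].astype(np.float32),cv2.DIST_HUBER,0,.001,.001).ravel()
    print(nm,'yaw',np.degrees(np.arctan2(vy,vx)),x0,y0)
# line
blk=(p.max(-1)<90); pts=[]
for u in range(232,406):
    vs=[v for v in range(45,66) if blk[v,u]]
    if vs: pts.append(onz(K,T,u,np.mean(vs),.122))
A=np.array(pts);f=np.polyfit(A[:,1],A[:,0],1);print('line',f,np.degrees(np.arctan(f[0])),len(A),'at y0',f[1])
# shelf front edge: white->black going down
pts=[]
for u in list(range(135,222))+list(range(392,472)):
    col=p[:,u].mean(-1); vs=[v for v in range(170,210) if col[v]>110]
    if vs:
        pts.append(onz(K,T,u,max(vs)+.5,.110))
A=np.array(pts);f=np.polyfit(A[:,1],A[:,0],1);r=A[:,0]-np.polyval(f,A[:,1]);k=abs(r)<.003;f=np.polyfit(A[k,1],A[k,0],1)
print('edge',f,np.degrees(np.arctan(f[0])),k.sum(),len(A),r.std(),A[:,1].min(),A[:,1].max())
# handle end edge of board
pts=[]
for u in range(300,380):
    vs=[v for v in range(200,235) if orange[v,u]]
    if vs: pts.append(onz(K,T,u,max(vs)+.5,.122))
A=np.array(pts);f=np.polyfit(A[:,1],A[:,0],1);print('frontend',f,np.degrees(np.arctan(f[0])),len(A))
# handle bar
m=(W[...,2]>.150)&(W[...,2]<.168);m[:200]=0;m[235:]=0;m[:,:280]=0;m[:,365:]=0
q=W[m];print('bar',len(q),cv2.minAreaRect((q[:,:2]*1000).astype(np.float32)) if len(q) else 0)
```

```text
label ((649.1038208007812, 40.12163162231445), (39.59522247314453, 61.528221130371094), 2.2745361328125) depth z 0.12315334739878997
L yaw 1.9605118 0.72953767 0.07210562
R yaw 1.9058626 0.7217249 -0.09598406
line [-0.03346585  0.76776108] -1.916736703341915 174 at y0 0.7677610782226113
edge [-0.09131611  0.62873104] -5.217557145020358 167 167 0.00033148301212658905 -0.19747282542563283 0.17124232824425828
frontend [0.13843335 0.61808315] 7.881554751131728 80
bar 987 ((615.7882080078125, -25.062538146972656), (12.258243560791016, 70.88646697998047), 1.9448407888412476)
```

The label is about 2.5 mm further out than the scanner axis, and the nose is about 90 mm above it. I'll correct that and hold.

Call:
carry_out --pt "0.0025 0.002 0 0 1" --pt "0.0025 0.002 0 0 1" --pt "0.0025 0.002 0 0 1" --pt "0.0025 0.002 0 0 1" --pt "0.0025 0.002 0 0 1" --pt "0.0025 0.002 0 0 1" --pt "0.0025 0.002 0 0 1" --pt "0.0025 0.002 0 0 1" --pt "0.0025 0.002 0 0 1" --pt "0.0025 0.002 0 0 1" --pt "0.0025 0.002 0 0 1" --pt "0.0025 0.002 0 0 1" --pt "0.0025 0.002 0 0 1" --pt "0.0025 0.002 0 0 1" --pt "0.0025 0.002 0 0 1" --pt "0.0025 0.002 0 0 1" --pt "0.0025 0.002 0 0 1" --pt "0.0025 0.002 0 0 1" --pt "0.0025 0.002 0 0 1" --pt "0.0025 0.002 0 0 1"

```text
time_s: 7.7
tool_pos: [0.6479, 0.0387, 0.4508]
tool_rot: [180.0, -0.0, -85.8]
force: [0.6, 0.2, -2.2]
grip_width: 0.0278
```

Run:
```python
from h import *
o=env.get_obs();print(o['time_s'],o['tool_pos'],o['tool_rot'],o['force'],o['grip_width'],o['joint_velocities'].round(3))
# scanner tilt from depth in side and scene views
for n in ('side','scene'):
    p,d=env.read_camera(n);save(n+'4',p);K,T=cam(n);W=cloud(K,T,d)
    q=W[(abs(W[...,0]-.6475)<.03)&(abs(W[...,1]-.038)<.03)&(W[...,2]>.19)&(W[...,2]<.33)]
    print(n,len(q),q.min(0).round(3),q.max(0).round(3))
    for a,b in((.2,.225),(.225,.25),(.25,.28)):
        s=q[(q[:,2]>a)&(q[:,2]<b)]; print(len(s),np.median(s,0).round(4),s.min(0).round(4),s.max(0).round(4)) if len(s) else 0
    u=np.linalg.inv(T)@np.array([.6475,.038,.24,1]);u=K@u[:3];u=(u/u[2])[:2].astype(int);print(u)
    save(n+'4z',cv2.resize(p[max(0,u[1]-50):u[1]+50,u[0]-60:u[0]+60],None,fx=5,fy=5,interpolation=cv2.INTER_CUBIC))
```

```text
7.7 [0.64791198 0.03869281 0.45078011] [ 1.79996663e+02 -4.90127564e-03 -8.58114732e+01] [ 0.62416153  0.18328495 -2.19340451] 0.027750745103318757 [ 0.094  0.018 -0.094  0.077  0.014  0.09   0.003]
side 302 [0.625 0.027 0.217] [0.661 0.065 0.298]
32 [0.6413 0.0508 0.2211] [0.6275 0.0394 0.2169] [0.6603 0.0556 0.2248]
98 [0.6421 0.0518 0.2379] [0.6274 0.0315 0.2255] [0.6596 0.0557 0.2499]
109 [0.6419 0.052  0.2634] [0.6254 0.0268 0.2501] [0.6615 0.0644 0.28  ]
[239 157]
scene 311 [0.637 0.009 0.211] [0.669 0.065 0.329]
26 [0.663  0.0306 0.2192] [0.6377 0.0216 0.211 ] [0.6694 0.0484 0.2247]
56 [0.6639 0.03   0.2384] [0.6365 0.0217 0.2253] [0.6685 0.0476 0.2498]
77 [0.6628 0.0312 0.2694] [0.6436 0.013  0.25  ] [0.6686 0.0593 0.2797]
[270 172]
```

View pics/side4z.png

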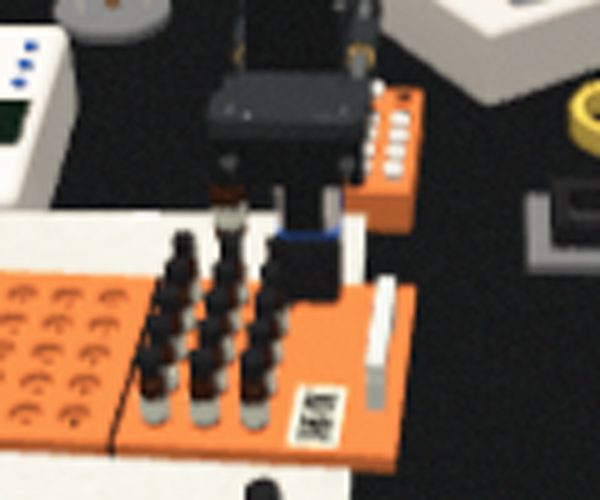

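View pics/scene4z.png

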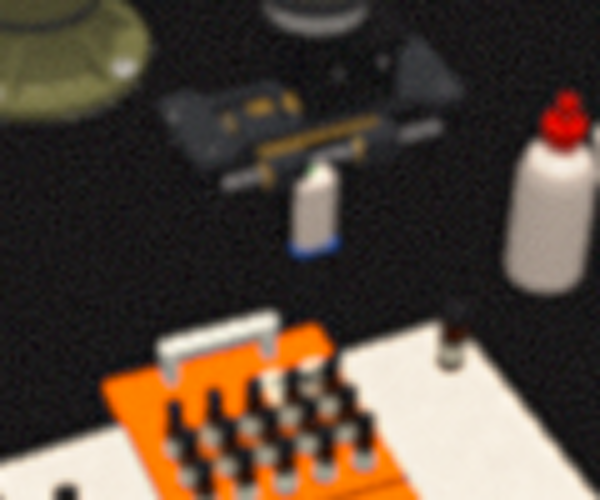

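The side and scene views show the scanner upright over the label: the side faces are vertical to within 1 mm and the error is about 1 mm. It was held for about 1.8 s. Now I retrace the path to the cradle.

Call:
carry_out --pt "-0.003 -0.008 0 0 1" --pt "-0.01 -0.026 0 0 1" --pt "-0.022 -0.054 0 0 1" --pt "-0.037 -0.09 0 0 1" --pt "-0.053 -0.128 0 0 1" --pt "-0.07 -0.168 0 0 1" --pt "-0.087 -0.208 0 0 1" --pt "-0.103 -0.248 0 0 1" --pt "-0.118 -0.284 0 0 1" --pt "-0.132 -0.318 0 0 1" --pt "-0.144 -0.346 0 0 1" --pt "-0.153 -0.367 0 0 1" --pt "-0.159 -0.381 -0.01 0 1" --pt "-0.1615 -0.388 -0.03 0 1" --pt "-0.1615 -0.388 -0.06 0 1" --pt "-0.1615 -0.388 -0.09 0 1" --pt "-0.1615 -0.388 -0.12 0 1" --pt "-0.1615 -0.388 -0.14 0 1" --pt "-0.1615 -0.388 -0.155 0 1" --pt "-0.1615 -0.388 -0.16 0 1"

```text
time_s: 9.8
tool_pos: [0.4859, -0.3487, 0.2887]
tool_rot: [179.9, 0.1, -85.8]
force: [0.1, -0.3, -1.5]
grip_width: 0.0279
```

Call:
carry_out --pt "0 0 0 0 1" --pt "0 0 0 0 1"

```text
time_s: 10.0
tool_pos: [0.4869, -0.3495, 0.2919]
tool_rot: [-179.9, -0.1, -85.8]
force: [-0.1, -0.2, -1.8]
grip_width: 0.0276
```

Run:
```python
from h import *
o=env.get_obs();p,d=env.read_camera('wrist');print(o['time_s'],o['tool_pos'],o['tool_rot'],o['force'],o['grip_width'])
save('wrist5',p)
p,d=env.read_camera('side');save('side5z',cv2.resize(p[100:180,250:350],None,fx=6,fy=6,interpolation=cv2.INTER_CUBIC))
```

```text
10.0 [ 0.48687548 -0.34949104  0.29193814] [-1.79911165e+02 -7.54768774e-02 -8.58054253e+01] [-0.12845166 -0.17418194 -1.80513302] 0.027573403518619304
```

View pics/wrist5.png

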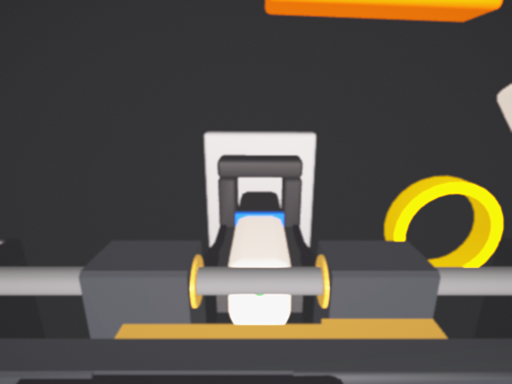

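View pics/side5z.png

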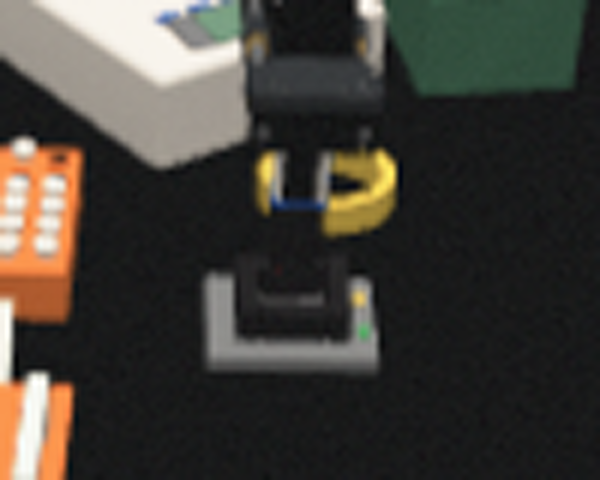

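The scanner is centred over the pocket: the wrist view shows the collar at (218..301) and the scanner at (234..284). I lower it and release.

Call:
carry_out --pt "0 0 -0.006 0 1" --pt "0 0 -0.014 0 1" --pt "0 0 -0.022 0 1" --pt "0 0 -0.03 0 1" --pt "0 0 -0.036 0 1" --pt "0 0 -0.039 0 1" --pt "0 0 -0.0395 0 1" --pt "0 0 -0.0395 0 1" --pt "0 0 -0.0395 0 1"

```text
time_s: 11.0
tool_pos: [0.4865, -0.3494, 0.2515]
tool_rot: [-180.0, -0.0, -85.8]
force: [0.1, -0.8, -1.2]
grip_width: 0.0275
```

Call:
carry_out --pt "0 0 0 0 0.2" --pt "0 0 0 0 0" --pt "0 0 0 0 -0.3" --pt "0 0 0 0 -0.6" --pt "0 0 0 0 -0.6" --pt "0 0 0 0 -0.6" --pt "0 0 0.01 0 -0.6" --pt "0 0 0.035 0 -0.6" --pt "0 0 0.07 0 -0.6" --pt "0 0 0.105 0 -0.6" --pt "0 0 0.135 0 -0.6" --pt "0 0 0.15 0 -0.6" --pt "0 0 0.155 0 -0.6"

```text
time_s: 12.3
tool_pos: [0.4867, -0.3494, 0.4086]
tool_rot: [-179.9, -0.1, -85.8]
force: [0.2, -0.5, -0.8]
grip_width: 0.0697
```

Run:
```python
from h import *
o=env.get_obs();p,d=env.read_camera('wrist');print(o['time_s'],o['tool_pos'],o['tool_rot'],o['force'],o['grip_width'],o['qpos'])
save('wrist6',p)
K,T=cam('wrist',o);W=cloud(K,T,d)
q=W[(W[...,2]>.10)&(W[...,2]<.135)&(abs(W[...,0]-.487)<.04)];print(q[:,2].max(),np.median(q[:,2]))
print(cv2.minAreaRect((q[:,:2]*1000).astype(np.float32)), q.mean(0))
```

```text
12.3 [ 0.48668693 -0.3493851   0.40856731] [-1.79853877e+02 -1.39503425e-01 -8.58132733e+01] [ 0.179644   -0.50380545 -0.77194863] 0.06973279388686089 [ 46.42320591  12.75116325 -15.57990293  90.11349004   3.51210826
  77.41200328 -55.35798989]
0.12441673518794621 0.12121918453700067
((486.3778076171875, -348.9444274902344), (33.046566009521484, 27.679393768310547), 4.4826226234436035) [ 0.48873723 -0.3487569   0.11980408]
```

View pics/wrist6.png

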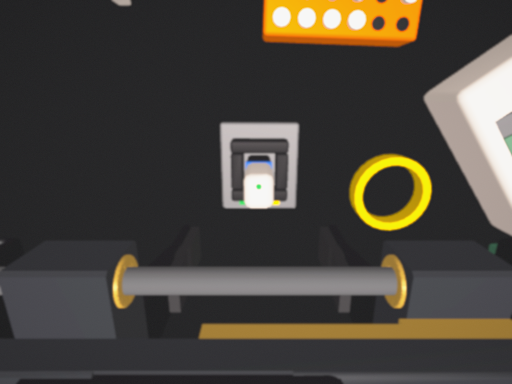

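The scanner is standing in the pocket again with its tail at z = 0.121 and yaw 4.5°, both as before. Next I move over the board handle.

Call:
carry_out --pt "0.002 0.006 0 3 -0.3" --pt "0.008 0.02 0 9 -0.1" --pt "0.017 0.045 0 16 0" --pt "0.028 0.074 0 23 0" --pt "0.04 0.105 0 31 0" --pt "0.052 0.136 0 39 0" --pt "0.064 0.168 0 47 0" --pt "0.077 0.2 0 55 0" --pt "0.089 0.231 0 63 0" --pt "0.1 0.26 0 70 0" --pt "0.11 0.287 0 76 0" --pt "0.119 0.309 0 82 0" --pt "0.125 0.325 0 86 0" --pt "0.128 0.332 0 87.7 0" --pt "0.1285 0.334 0 87.7 0" --pt "0.1285 0.334 0 87.7 0" --pt "0.1285 0.334 0 87.7 0" --pt "0.1285 0.334 0 87.7 0"

```text
time_s: 14.15
tool_pos: [0.6147, -0.0165, 0.4062]
tool_rot: [180.0, 0.0, 1.8]
force: [-0.6, 0.2, 0.2]
grip_width: 0.0435
```

Run:
```python
from h import *
o=env.get_obs();p,d=env.read_camera('wrist');print(o['time_s'],o['tool_pos'],o['tool_rot'],o['force'],o['grip_width'],o['qpos'])
save('wrist7',p); np.savez('wrist7',p=p,d=d,pos=o['tool_pos'],rot=o['tool_rot'])
K,T=cam('wrist',o);W=cloud(K,T,d)
m=(W[...,2]>.150)&(W[...,2]<.168)&(abs(W[...,0]-.615)<.03)&(abs(W[...,1]+.015)<.06)
q=W[m];print(len(q),np.median(q[:,2]),cv2.minAreaRect((q[:,:2]*1000).astype(np.float32)))
```

```text
14.15 [ 0.61474257 -0.0165238   0.40622346] [1.79960074e+02 7.21813931e-03 1.75696325e+00] [-0.62881185  0.18156167  0.19467894] 0.04346327615998453 [ 28.67578255  17.53624594 -36.52086245  87.28709595  10.57757421
  78.66551553  -6.89734883]
1623 0.1590911136835128 ((615.2371826171875, -14.87868881225586), (11.94367790222168, 89.06222534179688), 2.0728759765625)
```

View pics/wrist7.png

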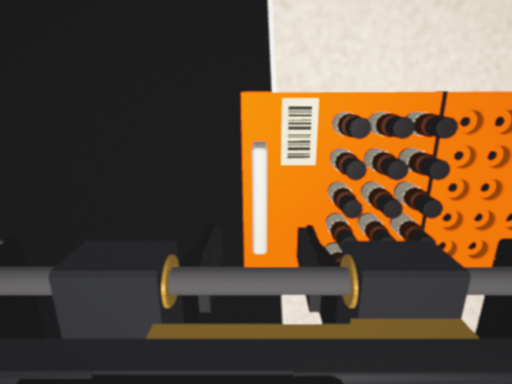

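The bar is at (0.6152, −0.0149), its top is at z = 0.159 and its yaw is 2.0°. This agrees with the board fit, so I descend and grip.

Call:
carry_out --pt "0.0005 0.0015 -0.008 0.2 0" --pt "0.0005 0.0015 -0.025 0.2 0" --pt "0.0005 0.0015 -0.045 0.2 0" --pt "0.0005 0.0015 -0.064 0.2 0" --pt "0.0005 0.0015 -0.078 0.2 0" --pt "0.0005 0.0015 -0.086 0.2 0" --pt "0.0005 0.0015 -0.09 0.2 0" --pt "0.0005 0.0015 -0.09 0.2 0" --pt "0.0005 0.0015 -0.09 0.2 0" --pt "0.0005 0.0015 -0.09 0.2 0.3" --pt "0.0005 0.0015 -0.09 0.2 0.5" --pt "0.0005 0.0015 -0.09 0.2 0.7" --pt "0.0005 0.0015 -0.09 0.2 1" --pt "0.0005 0.0015 -0.09 0.2 1" --pt "0.0005 0.0015 -0.09 0.2 1" --pt "0.0005 0.0015 -0.09 0.2 1" --grip_force 50

```text
time_s: 15.8
tool_pos: [0.6152, -0.0138, 0.3163]
tool_rot: [180.0, 0.0, 2.1]
force: [-0.8, -0.1, 1.8]
grip_width: 0.0111
```

Run:
```python
from h import *
o=env.get_obs();p,d=env.read_camera('wrist');print(o['time_s'],o['tool_pos'],o['tool_rot'],o['force'],o['wrist_torque'],o['grip_width'],o['qpos'])
save('wrist8',p); np.savez('wrist8',p=p,d=d,pos=o['tool_pos'],rot=o['tool_rot'])
```

```text
15.8 [ 0.61521647 -0.0138106   0.3163132 ] [1.79991348e+02 3.67161257e-02 2.08532432e+00] [-0.78013504 -0.06102779  1.79937296] [ 0.00071279  0.3314492  -0.02564737] 0.011144502130285146 [ 27.82178246  21.20311353 -35.79208267  93.63936235  13.06394746
  69.43045548  -8.67093028]
```

View pics/wrist8.png

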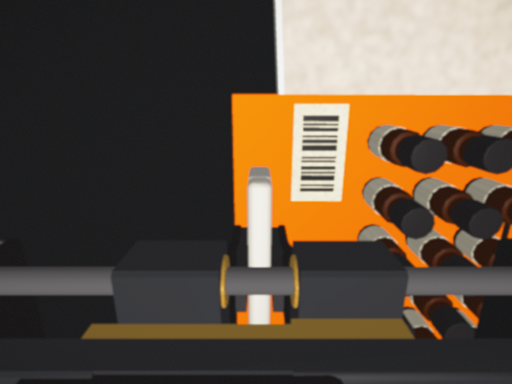

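The bar is gripped. The black line is 138 mm behind the edge, the shelf yaw is 5.2° and the board yaw is 2.0°. I'll slide out most of the way while turning the board 3.2°, then measure again.

Call:
carry_out --pt "-0.001 -0.0002 0 0 1" --pt "-0.004 -0.0007 0 0.1 1" --pt "-0.01 -0.0015 0 0.3 1" --pt "-0.017 -0.0026 0 0.5 1" --pt "-0.025 -0.004 0 0.8 1" --pt "-0.033 -0.005 0 1.1 1" --pt "-0.041 -0.0065 0 1.4 1" --pt "-0.049 -0.0075 0 1.7 1" --pt "-0.057 -0.009 0 2 1" --pt "-0.065 -0.01 0 2.3 1" --pt "-0.073 -0.0115 0 2.5 1" --pt "-0.081 -0.0127 0 2.7 1" --pt "-0.089 -0.0138 0 2.9 1" --pt "-0.096 -0.0149 0 3 1" --pt "-0.102 -0.0158 0 3.1 1" --pt "-0.106 -0.0165 0 3.2 1" --pt "-0.108 -0.0168 0 3.2 1" --pt "-0.108 -0.0168 0 3.2 1" --pt "-0.108 -0.0168 0 3.2 1" --pt "-0.108 -0.0168 0 3.2 1"

```text
time_s: 17.85
tool_pos: [0.5071, -0.0307, 0.316]
tool_rot: [-180.0, 0.1, 5.3]
force: [-0.8, -0.6, 0.3]
grip_width: 0.0114
```

Run:
```python
from h import *
for n in ('wrist','side','scene'):
    o=env.get_obs();p,d=env.read_camera(n)
    if n=='wrist':print(o['time_s'],o['tool_pos'],o['tool_rot'],o['force'],o['wrist_torque'],o['grip_width'],o['qpos'])
    save(n+'9',p); np.savez(n+'9',p=p,d=d,pos=o['tool_pos'],rot=o['tool_rot'])
    if n=='side': save('side9z',cv2.resize(p[130:230,140:300],None,fx=5,fy=5,interpolation=cv2.INTER_CUBIC))
    if n=='scene': save('scene9z',cv2.resize(p[160:290,190:350],None,fx=4.5,fy=4.5,interpolation=cv2.INTER_CUBIC))
```

```text
17.85 [ 0.5070562  -0.03067381  0.316048  ] [-1.79999342e+02  1.07877582e-01  5.28996985e+00] [-0.75836636 -0.57886011  0.29970014] [-0.05017277  0.1180384   0.03717058] 0.011389268484854947 [ 35.74900328   7.40719753 -37.40946157 108.34651981   4.92745786
  65.94480617   1.83983038]
```

View pics/wrist9.png

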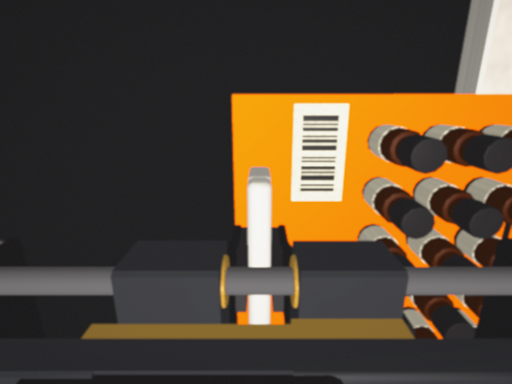

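View pics/side9z.png

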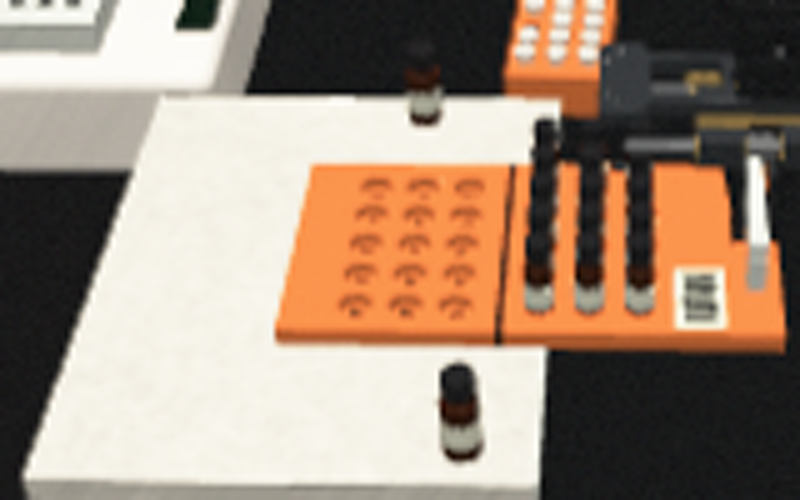

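View pics/scene9z.png

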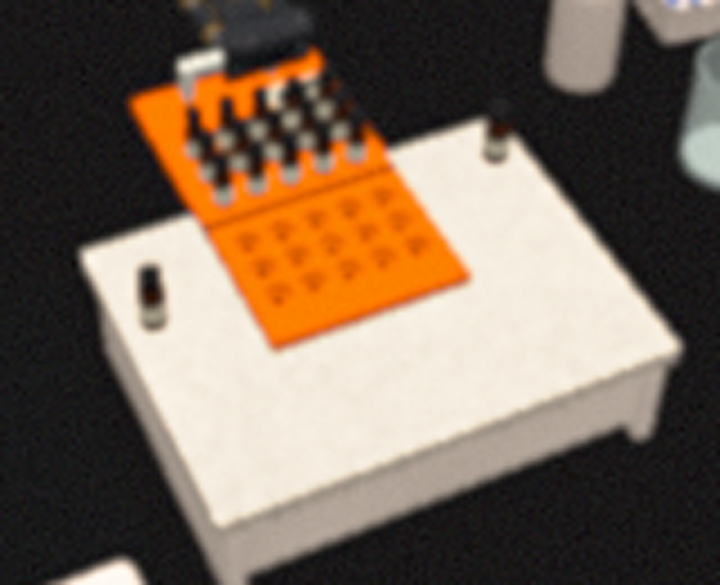

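The board pivoted with the grip, which has not slipped. I'll measure the line-to-edge distance within each of the two fixed cameras.

```bash
cat > meas.py <<'E'
from h import *
import sys
def fit(A): 
    A=np.array(A)[:,:2]; 
    for _ in range(4):
        f=np.polyfit(A[:,1],A[:,0],1); r=A[:,0]-np.polyval(f,A[:,1]); A=A[abs(r)<max(2*r.std(),5e-4)]
    return f,r.std(),len(A),A[:,1].min(),A[:,1].max()
def meas(tag,xl):
    for n in ('scene','side'):
        z=np.load(n+tag+'.npz');K,T=cam(n);p=z['p'];g=cv2.cvtColor(p,cv2.COLOR_RGB2GRAY).astype(np.float32)
        red=p[...,0].astype(np.float32)
        def samp(img,X):
            X=np.atleast_2d(X); c=np.linalg.inv(T)@np.c_[X,np.ones(len(X))].T; u=K@c[:3]; u=(u[:2]/u[2]).T.astype(np.float32)
            return cv2.remap(img,u[:,0].copy(),u[:,1].copy(),cv2.INTER_LINEAR).ravel()
        xs=np.arange(-.03,.03,.0005)
        E=[];L=[]
        for s in list(np.arange(-.18,-.125,.005))+list(np.arange(.085,.165,.005)):
            x0=.62873-.0913*s+xs
            gsm=samp(g,np.c_[x0,np.full_like(xs,s),np.full_like(xs,.11)])
            dg=np.gradient(cv2.GaussianBlur(gsm[None],(1,9),2).ravel()); i=dg.argmax()
            if dg[i]>2: E.append([x0[i],s])
        # line profile across board using red channel at z=.122
        for s in np.arange(-.105,.06,.004):
            x0=xl-.0913*s+xs
            r=cv2.GaussianBlur(samp(red,np.c_[x0,np.full_like(xs,s),np.full_like(xs,.122)])[None],(1,7),1).ravel()
            k=abs(xs)<.012; idx=np.nonzero(k)[0]; i=idx[r[idx].argmin()]
            sl=slice(i-8,i+9); w=np.clip(r[sl].max()-r[sl],0,None)
            if r[sl].max()-r[i]>40: L.append([(x0[sl]*w).sum()/w.sum(),s])
        fe=fit(E);fl=fit(L)
        print(n,'edge x=%.4f %+.4f y (std %.4f n%d)'%(fe[0][1],fe[0][0],*fe[1:3]),'line x=%.4f %+.4f y (std %.4f n%d y %.3f..%.3f)'%(fl[0][1],fl[0][0],*fl[1:5]))
        for y in (-.10,-.02,.06): print('   line-edge at y',y, ((np.polyval(fl[0],y)-np.polyval(fe[0],y))*1000).round(2),'mm')
if __name__=='__main__': meas(sys.argv[1],float(sys.argv[2]))
E
python3 meas.py 0 .770; python3 meas.py 9 .6585
```

```text
Traceback (most recent call last):
  File "meas.py", line 32, in <module>
    if __name__=='__main__': meas(sys.argv[1],float(sys.argv[2]))
                             ~~~~^^^^^^^^^^^^^^^^^^^^^^^^^^^^^^^^
  File "meas.py", line 29, in meas
    fe=fit(E);fl=fit(L)
                 ~~~^^^
  File "meas.py", line 4, in fit
    A=np.array(A)[:,:2];
      ~~~~~~~~~~~^^^^^^
IndexError: too many indices for array: array is 1-dimensional, but 2 were indexed
Traceback (most recent call last):
  File "meas.py", line 32, in <module>
    if __name__=='__main__': meas(sys.argv[1],float(sys.argv[2]))
                             ~~~~^^^^^^^^^^^^^^^^^^^^^^^^^^^^^^^^
  File "meas.py", line 29, in meas
    fe=fit(E);fl=fit(L)
                 ~~~^^^
  File "meas.py", line 4, in fit
    A=np.array(A)[:,:2];
      ~~~~~~~~~~~^^^^^^
IndexError: too many indices for array: array is 1-dimensional, but 2 were indexed
```

```bash
sed -i 's/(1,9),2/(9,1),2/; s/(1,7),1/(7,1),1/; s/i-8,i+9/max(i-14,0),i+15/; s/>40: L/>20: L/' meas.py
python3 meas.py 0 .770; python3 meas.py 9 .6585
```

```text
scene edge x=0.6299 -0.0935 y (std 0.0012 n26) line x=0.7701 -0.0338 y (std 0.0001 n40 y -0.097..0.059)
   line-edge at y -0.1 134.22 mm
   line-edge at y -0.02 139.0 mm
   line-edge at y 0.06 143.78 mm
side edge x=0.6267 -0.0896 y (std 0.0005 n27) line x=0.7630 -0.0025 y (std 0.0019 n33 y -0.105..0.059)
   line-edge at y -0.1 127.63 mm
   line-edge at y -0.02 134.6 mm
   line-edge at y 0.06 141.56 mm
scene edge x=0.6299 -0.0946 y (std 0.0012 n25) line x=0.6605 -0.0956 y (std 0.0003 n39 y -0.105..0.059)
   line-edge at y -0.1 30.72 mm
   line-edge at y -0.02 30.64 mm
   line-edge at y 0.06 30.57 mm
side edge x=0.6347 -0.1530 y (std 0.0017 n26) line x=0.6556 -0.0911 y (std 0.0002 n42 y -0.105..0.059)
   line-edge at y -0.1 14.75 mm
   line-edge at y -0.02 19.7 mm
   line-edge at y 0.06 24.65 mm
```

Run:
```python
from h import *
a=np.load('wrist3.npz')['p']; b=np.load('wrist9.npz');bp=b['p']
save('edgez',np.hstack([cv2.resize(a[165:215,120:200],(400,250),interpolation=cv2.INTER_NEAREST),cv2.resize(bp[40:110,430:512],(400,250),interpolation=cv2.INTER_NEAREST)]))
print(a[180:205,160].tolist())
K,T=cam('wrist',dict(tool_pos=b['pos'],tool_rot=b['rot']))
W=cloud(K,T,b['d'])
for v in (20,50,80): 
    for u in range(450,500,4): print(v,u,bp[v,u],W[v,u].round(4), onz(K,T,u,v,.11).round(4)[:2], (W[v,u,0]-(.62873-.0913*W[v,u,1])).round(4))
```

```text
[[236, 228, 217], [235, 228, 217], [236, 228, 217], [235, 227, 216], [236, 227, 216], [236, 228, 217], [236, 228, 217], [236, 228, 217], [237, 229, 218], [237, 230, 219], [238, 231, 221], [238, 233, 224], [239, 236, 228], [232, 229, 220], [186, 182, 172], [110, 108, 102], [47, 47, 45], [30, 28, 31], [30, 30, 31], [30, 30, 31], [29, 29, 30], [31, 29, 31], [29, 28, 31], [30, 29, 31], [29, 29, 30]]
20 450 [33 33 36] [0.6577 0.1296 0.0007] [0.5994 0.1003] 0.0408
20 454 [32 32 32] [6.614e-01 1.301e-01 2.000e-04] [0.6015 0.1005] 0.0446
20 458 [30 30 31] [ 0.6654  0.1306 -0.0007] [0.6037 0.1007] 0.0486
20 462 [30 30 32] [6.683e-01 1.307e-01 2.000e-04] [0.6059 0.1009] 0.0515
20 466 [49 48 47] [6.717e-01 1.310e-01 3.000e-04] [0.608  0.1011] 0.0549
20 470 [138 135 127] [0.6204 0.106  0.0928] [0.6102 0.1013] 0.0013
20 474 [139 136 130] [0.6207 0.1053 0.0962] [0.6124 0.1015] 0.0016
20 478 [135 132 126] [0.6212 0.1047 0.0992] [0.6145 0.1017] 0.002
20 482 [135 132 126] [0.6208 0.1037 0.1035] [0.6167 0.1019] 0.0015
20 486 [137 134 127] [0.6202 0.1026 0.1079] [0.6189 0.1021] 0.0008
20 490 [215 211 1
[... 1234 characters left out ...]
 0.0925] [0.6124 0.0706] 0.0008
80 462 [146 143 135] [0.6232 0.0723 0.0961] [0.6146 0.0708] 0.0011
80 466 [139 136 129] [0.6237 0.0722 0.0993] [0.6169 0.071 ] 0.0015
80 470 [141 138 130] [0.6235 0.072  0.1034] [0.6192 0.0712] 0.0013
80 474 [143 140 133] [0.6231 0.0717 0.1076] [0.6215 0.0714] 0.0009
80 478 [218 215 202] [0.6241 0.0717 0.1095] [0.6238 0.0716] 0.0019
80 482 [241 239 233] [0.6261 0.0718 0.11  ] [0.6261 0.0718] 0.0039
80 486 [240 234 224] [0.6283 0.072  0.1101] [0.6284 0.0721] 0.0061
80 490 [239 232 222] [0.6295 0.0721 0.1116] [0.6306 0.0723] 0.0074
80 494 [238 231 220] [0.6327 0.0724 0.1103] [0.6329 0.0725] 0.0106
80 498 [238 230 220] [0.6351 0.0727 0.1101] [0.6352 0.0727] 0.013
```

View pics/edgez.png

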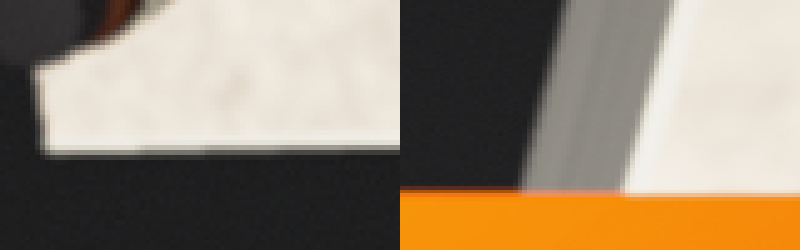

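Estimates of the remaining distance agree: wrist odometry 29.1, side 28.9 and scene 30.6 mm. I finish the slide straight out along the edge normal.

Call:
carry_out --pt "-0.001 -0.0001 0 0 1" --pt "-0.004 -0.0004 0 0 1" --pt "-0.008 -0.0007 0 0 1" --pt "-0.013 -0.0012 0 0 1" --pt "-0.018 -0.0016 0 0 1" --pt "-0.022 -0.002 0 0 1" --pt "-0.0255 -0.0023 0 0 1" --pt "-0.028 -0.0025 0 0 1" --pt "-0.029 -0.0026 0 0 1" --pt "-0.029 -0.0026 0 0 1" --pt "-0.029 -0.0026 0 0 1" --pt "-0.029 -0.0026 0 0 1" --pt "-0.029 -0.0026 0 0 1"

```text
time_s: 19.3
tool_pos: [0.4782, -0.0333, 0.3161]
tool_rot: [-180.0, 0.1, 5.3]
force: [-0.3, 0.5, -2.7]
grip_width: 0.0115
```

```bash
python3 - <<'E'
from h import *
for n in ('wrist','side','scene'):
    o=env.get_obs();p,d=env.read_camera(n)
    if n=='wrist':print(o['time_s'],o['tool_pos'],o['tool_rot'],o['force'],o['wrist_torque'],o['grip_width'],o['qpos'])
    save(n+'10',p); np.savez(n+'10',p=p,d=d,pos=o['tool_pos'],rot=o['tool_rot'])
    if n=='side': save('side10z',cv2.resize(p[145:215,190:290],None,fx=8,fy=8,interpolation=cv2.INTER_CUBIC))
    if n=='scene': save('scene10z',cv2.resize(p[180:240,205:305],None,fx=8,fy=8,interpolation=cv2.INTER_CUBIC))
E
python3 meas.py 10 .6295
```

```text
19.3 [ 0.47817992 -0.03328672  0.31611036] [-1.79999005e+02  6.49224049e-02  5.28500695e+00] [-0.31612678  0.47806625 -2.72595889] [ 0.01578262 -0.09957335  0.02211604] 0.011489315571736245 [ 37.27190251   3.28964494 -37.1861161  111.99009659   2.19053818
  65.46865866   4.50417328]
scene edge x=0.6301 -0.0960 y (std 0.0011 n26) line x=0.6316 -0.0903 y (std 0.0003 n26 y -0.101..0.047)
   line-edge at y -0.1 0.94 mm
   line-edge at y -0.02 1.39 mm
   line-edge at y 0.06 1.84 mm
side edge x=0.6267 -0.0894 y (std 0.0005 n27) line x=0.6266 -0.0921 y (std 0.0002 n41 y -0.101..0.059)
   line-edge at y -0.1 0.15 mm
   line-edge at y -0.02 -0.06 mm
   line-edge at y 0.06 -0.27 mm
```

View pics/side10z.png

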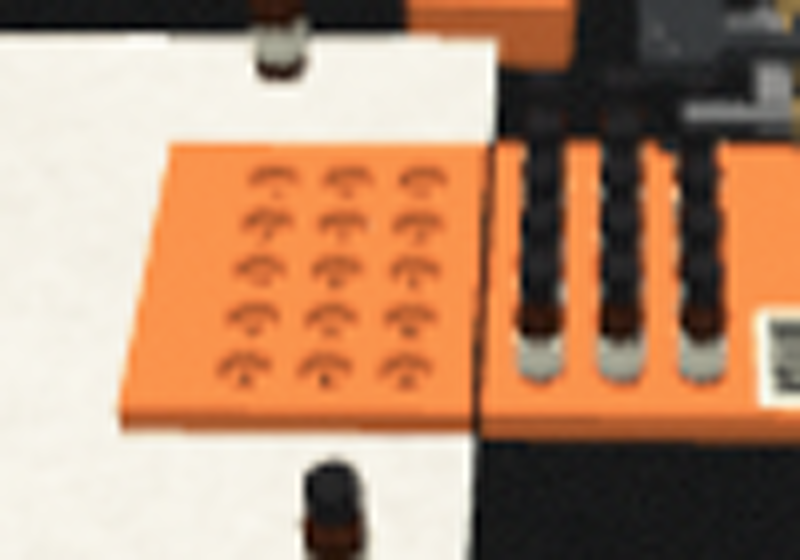

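View pics/scene10z.png

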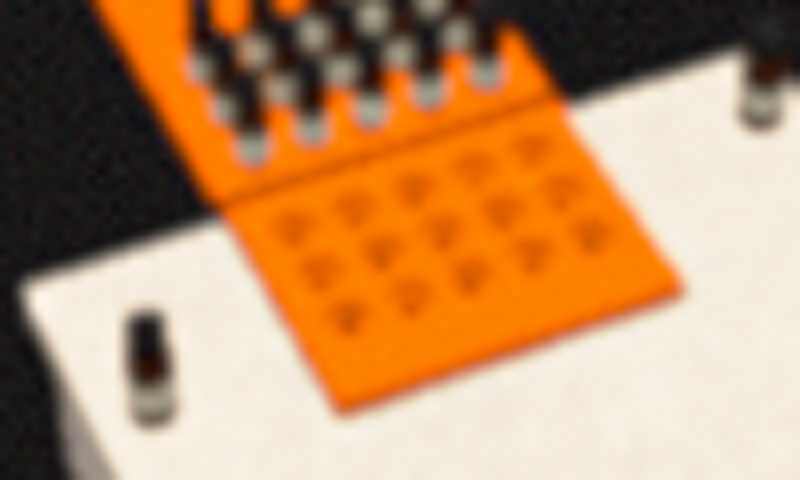

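View pics/wrist10.png

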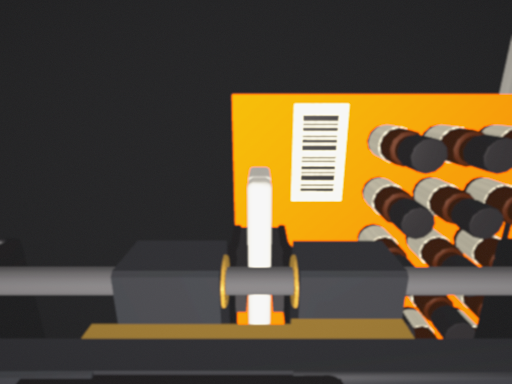

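In the side view the line's foot on the board's near face, at (475,432) in the zoom, meets the shelf edge. The side-camera offset is 0.0 ±0.3 mm at both ends. I'll check level and bystanders before handing in.

Run:
```python
from h import *
for n in ('side','scene'):
    for t in ('0','10'):
        z=np.load(n+t+'.npz');K,T=cam(n);W=cloud(K,T,z['d']);p=z['p'].astype(int)
        m=(p[...,0]>170)&(p[...,1]<170)&(p[...,2]<90)&(W[...,2]>.10)&(W[...,2]<.135)&(W[...,0]>.42)&(abs(W[...,1])<.13)
        m=cv2.erode(m.astype(np.uint8),np.ones((3,3)))>0
        q=W[m]
        for _ in range(3):
            A=np.c_[q[:,:2],np.ones(len(q))];f=np.linalg.lstsq(A,q[:,2],rcond=None)[0];r=q[:,2]-A@f;q=q[abs(r)<.003]
        print(n,t,len(q),'slope deg x,y',np.degrees(f[:2]).round(2),'z mid',(f@[q[:,0].mean(),q[:,1].mean(),1]).round(4))
    a=np.load(n+'0.npz')['p'];b=np.load(n+'10.npz')['p'];d=cv2.absdiff(a,b).max(-1)>60
    v=cv2.addWeighted(b,.6,np.dstack([d*255]*3).astype(np.uint8),.4,0);save('diff'+n,v)
o=env.get_obs();print(o['time_s'],o['tool_pos'],o['force'])
```

```text
side 0 1297 slope deg x,y [-0.14  0.06] z mid 0.1212
side 10 1299 slope deg x,y [-0.04  0.19] z mid 0.1212
scene 0 1101 slope deg x,y [ 0.02 -0.19] z mid 0.1183
scene 10 897 slope deg x,y [ 0.08 -0.16] z mid 0.1181
19.45 [ 0.47815624 -0.03327361  0.31610596] [-0.65192837 -0.05954025 -2.2731867 ]
```

View pics/diffside.png

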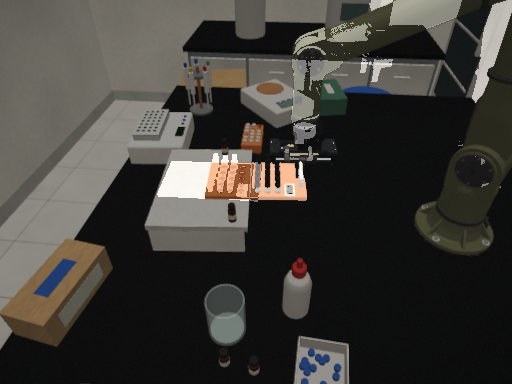

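View pics/diffscene.png

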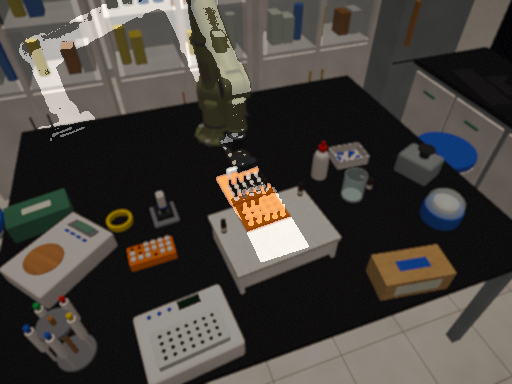

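The before/after pictures differ only at the board and the arm. The board is level to within 0.1° of how it lay at the start, and the scanner stands in its cradle at (163,205). I hand in, still holding the handle.

```bash
python3 -c "
from cell import env
print(env.sign_off())"
```

```text
the job is handed in; nothing more can be done
None
```

The job is done and was handed in at about 19.5 s, with the arm still holding the board level by its handle.

- **Scan:** I lifted the scanner out of its cradle and held it upright over the barcode label for about 1.8 s. Its nose was about 90 mm above the label and within 1–2 mm of its centre. It then went back in the cradle, with its tail at the same height and angle as before.
- **Slide:** I gripped the board's handle bar and slid the board out 137 mm, turning it 3.2° so that it squared up with the shelf edge. The arm kept a constant height throughout.
- **Line against the edge:** The side camera puts the black line on the shelf edge within 0.3 mm at both ends. The scene camera's edge fit is noisier and disagreed a little, putting the line 1–2 mm short of the edge. I trusted the side view, because there the line's foot visibly meets the edge.
- **Level and grip:** The board's slope changed by no more than about 0.1° from the start. The handle carries about 2 N, and the grip did not slip.
- **Other things:** Comparing pictures from before and after, only the board and the arm had moved.

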